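# Back off the mainspring winder

### The arm

A 6-joint arm with a two-finger parallel gripper is mounted at the origin on the work surface. World frame = base frame: x ahead of the robot, y to its left, z up, the work surface at z = 0. Lengths are in m, angles in rad, forces in N, time in s.
With the tool pointing down it reaches from about 0.25 to 0.725 m from the base axis. Payload 4 kg.
Tool frame: the origin (TCP) lies midway between the tips of the shut fingers; the grasp point (between the pads) lies 19 mm behind it (bot.grip_point_offset is the distance from the TCP to the grasp point, in m); z points along the fingers, y is the line along which they close (so a half turn about z gives the same grasp; the last joint's range is limited). The gripper opens to 85 mm and grips with 20 to 120 N. Pads are 22 mm wide; open, the fingers measure 114 mm over their backs; the gripper's body (76 mm by 85 mm) begins 54 mm behind the grasp point. The pads swing forward as they close: fully open they stand 13 mm farther back than shut.
Start: joints at [1.28, 0.241, 0.005, 1.335, 0, 1.571], TCP at [0.143, 0.479, 0.231] pointing down, gripper open.
Joint ranges: [-2.72, 2.72], [-1.05, 1.87], [-1.09, 1.28], [-1.99, 2.15], [-1.42, 1.44], [-3.14, 3.14]. Speed limits (rad/s): [2.79, 2.79, 3.14, 3.14, 3.14, 3.14].

### API

Orientations are given as a unit quaternion [x, y, z, w].
In Python, from workcell import bot gives the robot as it stands.
- The arm moves only by the tool step_arm, never from a script. Its argument "targets" is text: rows parted by semicolons, each of 7 numbers parted by spaces: the opening, from -1 (shut) to 1 (fully open), so that 0 is half open, then the shift along the world's x, y, z normalised to -1 to 1, where 1 is 0.5 m, then the turn, a rotation vector about the world's x, y, z normalised to -1 to 1, where 1 is pi/4 rad. In form: gripper x y z wx wy wz; .... A call has 1 to 10 rows; each row is the pose to reach, as a shift and turn from the pose commanded when the call began; what a row does not reach only later rows make up. A row lasts 1/12 s, in which the tool goes at most 41.7 mm and 7.16 degrees, less where a joint would pass 70% of its speed; a pose out of reach is approached as far as the arm can. A call with a number of a shift or a turn outside -1 to 1 is refused whole. A call with a gripper value outside its range is refused whole. The fingers move at their own pace and stop on an object; the grip force is fixed at half the most. Time passes only in rows, so rows that repeat a pose let the fingers close. It gives the time, the measured TCP pose, the force, the opening and the grip force at its end, in the units of the state.
- bot.get_obs(): the state, without advancing time (a new reading comes with each control period).
- bot.camera(name): name is "side" or "top" or "wrist"; returns the picture (420x560x3 uint8, red, green, blue); there is no depth.
- bot.camera_info(name): a dict with "vertical_fov" (degrees; the focal length in pixels is half the picture's height over the tangent of half this angle, whatever the lens; pixels are square), "cx", "cy" (the principal point, pixels), "pose" (4x4, takes a point from camera to world coordinates). Camera axes: x right, y up, looking along -z (the intrinsics and any distortion apply to the point x, -y, -z); pixel columns grow to the right and rows downward; lengths in m; the calibration is good to about 2 mm. The wrist camera is an equidistant fisheye: a pixel r from the principal point sees the ray r / f radians off the axis. A picture is of the moment at which its call begins: read the wrist's pose just before it. camera_info takes no time and is no camera call; for the wrist camera it gives the pose at the moment of the call.
- bot.job_done(): hands the job in; it is judged then, once.
The state is a dict: "clock": time; "joint_pos": joint angles; "joint_vel": joint speeds; "tau": joint torques, N m; "eef_pos": TCP position; "tool_rot": TCP orientation; "ft_force": force on the tool from outside, world axes, zero at the start; "ft_torque": the same for the moment, N m; "grip_width": finger opening in m; "grasp_force": force on a finger pad.
Only numpy, scipy, OpenCV 4.12 (cv2) and the standard library are available. Lean on these libraries where they do the work, as an engineer would, in place of code of your own. Each camera call takes 0.05 s, during which the arm holds its last target. There are 200 camera calls.

### The job

On the mainspring winder, swing the steel pawl (by its white knob) well clear of the brass ratchet wheel's teeth and leave it there. Only then turn the wheel backwards, clockwise seen from above, by its black crank knob until that knob stands in line with the red mark on the base, and let go. Never force the wheel against the pawl or wind it forwards, and leave the bell, watch case and clock key where they lie.

Things in the scene. Friction and masses are not known exactly. Their poses are not given: they have to be found in the camera images.
- winder: Fixed mainspring winder: dark wooden base plate 190 x 183 x 12 mm carrying a flat brass ratchet wheel (12 teeth, 104 mm across the teeth, upper face 28 mm above the shelf, hub up to 34 mm) that turns about an upright axis. Origin on the wheel's axis at the underside of the base (shelf height), z up. The pawl turns about an upright pivot at x = +55, y = +68 mm in this frame.
- wheel (a joint): Turn of the brass ratchet wheel, rad, growing clockwise seen from above (= backwards). It starts between -0.12 and 0 and stops at about +0.04 against the pawl while that is in the teeth; with the pawl out it turns freely with light friction (about 1.6 N at the knob) and stays where it is left. Winding forwards is negative.
- crank_knob (a point): Centre of the top of the black upright round knob (16 mm across) on the wheel's face, 38 mm from the wheel's axis; it stands from 28 to 70 mm above the shelf and is fixed to the wheel.
- park (a point): Point straight above the wheel, 38 mm from its axis towards the red mark and 70 mm above the shelf: where the top of the black knob belongs at the end. The red mark itself is a bar 24 x 10 mm on the base, pointing at the axis, 60 to 84 mm from the axis. It lies 0.9 to 1.7 rad of backward wheel turn from joint value 0.
- pawl (a joint): Angle of the steel pawl, rad: 0 = nose in the teeth, growing clockwise seen from above as the nose swings out from the wheel, stop at 0.9. The nose clears the teeth at about 0.2. No spring: light friction (about 1.3 N at the knob) keeps it where it is left.
- pawl_knob (a point): Centre of the top of the white upright round knob (14 mm across) on the pawl, 40 mm from the pawl's pivot; it stands from 27 to 70 mm above the shelf. The pawl bar is 10 mm wide, upper face 27 mm above the shelf. As built (joint 0) at x = +17, y = +56 mm in the winder's frame.
- bell: Loose pewter bell, 68 mm across, 64 mm high; origin at the centre of its underside. Bystander.
- watch_case: Loose amber bakelite watch case, a disc 54 mm across and 15 mm high; origin at the centre of its underside. Bystander.
- clock_key: Loose steel clock key lying flat, 75 mm long, 8 mm thick; origin on its underside, shaft along x. Bystander.

How it is judged:
By the outcome, as a careful person would: the job done as asked, in the order asked, and still so for the second after the job is handed in, with the robot touching nothing.
It also fails if it takes over 48 s, if anything falls off the work surface, if the arm or the gripper's body presses on something with over 40 N, if the wrist force passes 120 N, or if a joint passes its speed limit or range.

## Working session

There is one attempt and no reset: what is moved stays moved. The work goes in short steps, Python scripts to look and compute and a tool call to move; the robot and the scene stay as the last step left them, time stands still between calls to the robot, and variables do not carry over. Pictures are saved under pics/ and viewed, at most 10 in all, crops included, and the job is handed in when it is done.

Besides the shell and the picture viewer there is one more tool, called after "Emit:" by a JSON object that holds its "name" and its "arguments", one argument or row to a line. step_arm: Moves the arm, as the interface text tells. Scaled input: -1 to 1 covers 0.5 m each way for a shift and pi/4 rad each way for a turn. Its arguments: {"type":"object","properties":{"targets":{"type":"string"}},"required":["targets"]}

```bash
mkdir -p pics; ls
python3 - <<'E'
from workcell import bot
import cv2,numpy as np
for n in("top","side"):
    i=bot.camera_info(n); print(n,i)
    cv2.imwrite(f"pics/{n}0.png",bot.camera(n)[:,:,::-1])
o=bot.get_obs();print(o["clock"],o["eef_pos"],o["tool_rot"],o["grip_width"])
E
```

```text
pics
top {'vertical_fov': 54.078311941152656, 'cx': 283.1543890400733, 'cy': 210.00805556052188, 'pose': array([[-0.02750053,  0.99696615, -0.07281633,  0.46579666],
       [-0.99939102, -0.02585599,  0.02343211,  0.02902771],
       [ 0.02147828,  0.07341638,  0.99707007,  1.00414354],
       [ 0.        ,  0.        ,  0.        ,  1.        ]])}
side {'vertical_fov': 50.51977763000513, 'cx': 288.950791632186, 'cy': 210.61345308100232, 'pose': array([[-0.97313138,  0.11323845, -0.20048037,  0.36474504],
       [-0.22915081, -0.56130462,  0.79525281,  0.77635434],
       [-0.02247736,  0.8198257 ,  0.57217182,  0.60944624],
       [ 0.        ,  0.        ,  0.        ,  1.        ]])}
0.1 [0.14319304 0.47846693 0.23049969] [ 1.44887152e-01  9.89447742e-01 -9.27374745e-04 -1.36661161e-04] 0.08540011236915374
```

View pics/top0.png

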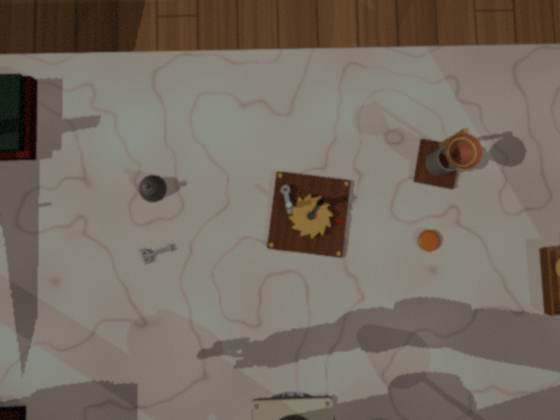

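View pics/side0.png

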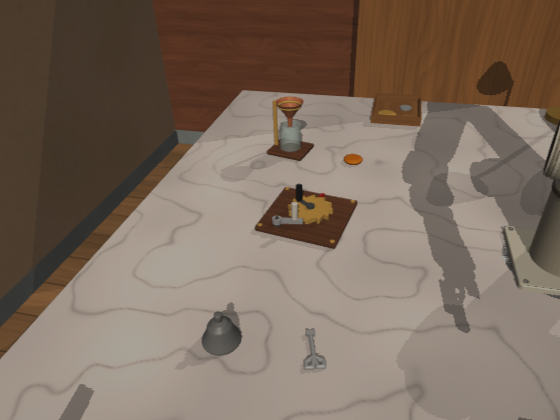

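The top view shows the winder around (310,214), the red mark near (340,221) and the pawl pivot near (285,188). The bystanders are far away. I'll enlarge both views.

Run:
```python
import cv2,numpy as np
a=cv2.imread("pics/top0.png")[165:265,260:360];b=cv2.imread("pics/side0.png")[175:255,250:365]
a=cv2.resize(a,(500,500),interpolation=cv2.INTER_CUBIC)
b=cv2.resize(b,None,fx=2.6,fy=2.6,interpolation=cv2.INTER_CUBIC)
c=np.zeros((500,800,3),np.uint8);c[:,:500]=a;c[:b.shape[0],501:501+b.shape[1]]=b[:,:299]
c=np.clip(c.astype(float)*1.7,0,255).astype(np.uint8)
cv2.imwrite("pics/c1.png",c)
```

```text
(no output)
```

View pics/c1.png

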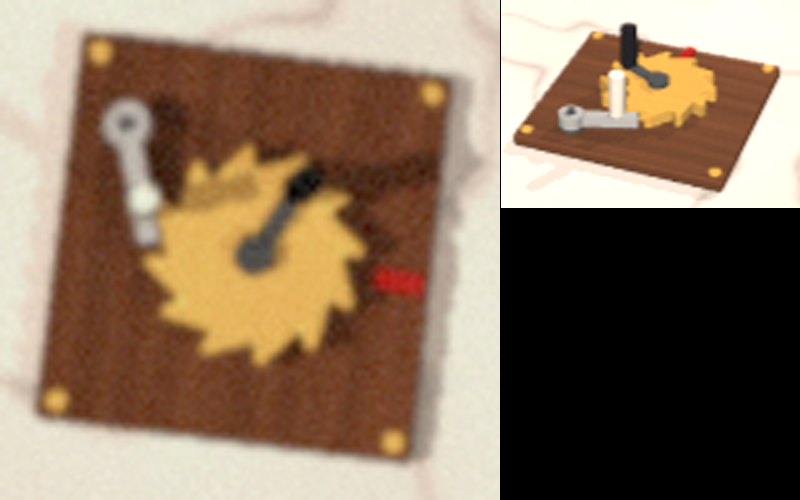

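The crop shows, in crop pixels (5x, offset 260,165): hub (256,253), black knob top about (310,179), white knob top about (144,197), pawl pivot (127,123) and red mark centre (399,282).

```bash
cat > h.py <<'E'
import numpy as np
from workcell import bot
def px2w(n,u,v,z):
    i=bot.camera_info(n);P=i["pose"];f=210/np.tan(np.radians(i["vertical_fov"]/2))
    d=P[:3,:3]@np.array([(u-i["cx"])/f,-(v-i["cy"])/f,-1]);o=P[:3,3]
    return o+d*(z-o[2])/d[2]
def w2px(n,p):
    i=bot.camera_info(n);P=i["pose"];f=210/np.tan(np.radians(i["vertical_fov"]/2))
    c=P[:3,:3].T@(np.array(p)-P[:3,3]);return np.array([i["cx"]-f*c[0]/c[2],i["cy"]+f*c[1]/c[2]])
E
python3 - <<'E'
from h import *
W={}
for k,u,v,z in [("hub",256,253,.034),("bk",310,179,.07),("wk",144,197,.07),("piv",127,123,.027),("red",399,282,.012),("s1",100,52,.012),("s2",432,95,.012),("s3",393,442,.012),("s4",56,401,.012)]:
    W[k]=px2w("top",260+(u-2)/5,165+(v-2)/5,z);print(k,W[k].round(4))
a=lambda d:np.arctan2(d[1],d[0])
h=W["hub"]
for k in W: d=(W[k]-h)[:2];print(k,np.hypot(*d).round(4),a(d).round(3))
d=(W["wk"]-W["piv"])[:2];print("wk-piv",np.hypot(*d),a(d))
yaw=a((W["piv"]-h)[:2])-np.arctan2(68,55);print("yaw by pivot",yaw)
for s,t in(("s1","s2"),("s4","s3"),("s1","s4"),("s2","s3")):print(s,t,np.linalg.norm(W[t]-W[s]),a((W[t]-W[s])[:2]))
E
```

```text
hub [ 0.5226 -0.0588  0.034 ]
bk [ 0.5537 -0.0814  0.07  ]
wk [ 0.5474 -0.0053  0.07  ]
piv [5.869e-01 3.000e-04 2.700e-02]
red [ 0.5081 -0.1297  0.012 ]
s1 [0.6239 0.012  0.012 ]
s2 [ 0.5988 -0.1493  0.012 ]
s3 [ 0.4311 -0.1239  0.012 ]
s4 [0.4553 0.0377 0.012 ]
hub 0.0 0.0
bk 0.0384 -0.627
wk 0.059 1.137
piv 0.0873 0.744
red 0.0723 -1.774
s1 0.1235 0.611
s2 0.1182 -0.871
s3 0.1123 -2.524
s4 0.1177 2.18
wk-piv 0.039859655961093754 -3.002102431639811
yaw by pivot -0.14708022545989785
s1 s2 0.16320543581979197 -1.7248670803061952
s4 s3 0.16338892713915737 -1.719201234701645
s1 s4 0.17053975823620876 2.9904516139739257
s2 s3 0.16961465996819022 2.991533950669887
```

Positions agree with the given geometry: hub (0.5226,-0.0588), yaw about -0.147, pawl knob (0.5475,-0.0055), black knob angle -0.63, red mark angle -1.774. I'll move over with the gripper shut.

Emit:
{"name": "step_arm", "arguments": {
  "targets": "-1 0.48 -0.62 -0.06 0 0 0;-1 0.48 -0.62 -0.06 0 0 0;-1 0.48 -0.62 -0.06 0 0 0;-1 0.48 -0.62 -0.06 0 0 0;-1 0.48 -0.62 -0.06 0 0 0;-1 0.48 -0.62 -0.06 0 0 0;-1 0.48 -0.62 -0.06 0 0 0;-1 0.48 -0.62 -0.06 0 0 0;-1 0.48 -0.62 -0.06 0 0 0;-1 0.48 -0.62 -0.06 0 0 0"
}}

```text
clock: 0.93
eef_pos: [0.385, 0.1654, 0.2007]
tool_rot: [0.147, 0.989, -0.001, 0.0]
ft_force: [0.2, 0.4, -0.3]
grip_width: 0.0003
grasp_force: 0.0
```

Emit:
{"name": "step_arm", "arguments": {
  "targets": "-1 0.33 -0.415 -0.14 0 0 0;-1 0.33 -0.415 -0.14 0 0 0;-1 0.33 -0.415 -0.14 0 0 0;-1 0.33 -0.415 -0.14 0 0 0;-1 0.33 -0.415 -0.14 0 0 0;-1 0.33 -0.415 -0.14 0 0 0;-1 0.33 -0.415 -0.14 0 0 0;-1 0.33 -0.415 -0.14 0 0 0;-1 0.33 -0.415 -0.14 0 0 0;-1 0.33 -0.415 -0.14 0 0 0"
}}

```text
clock: 1.77
eef_pos: [0.5475, -0.0381, 0.1308]
tool_rot: [0.145, 0.989, 0.0, -0.001]
ft_force: [-1.0, 0.2, -0.1]
grip_width: -0.0001
grasp_force: 0.0
```

Run:
```python
from h import *
import cv2
o=bot.get_obs();print(o["clock"],o["eef_pos"],o["joint_pos"],o["ft_force"])
c=bot.camera_info("wrist");print(c["pose"].round(3),c["vertical_fov"],c["cx"],c["cy"])
cv2.imwrite("pics/w1.png",bot.camera("wrist")[:,:,::-1])
```

```text
1.7667 [ 0.54747376 -0.03812899  0.13080971] [-6.97578030e-02  3.99809945e-01 -3.99446797e-02  1.13296826e+00
  4.06419484e-04  2.21068353e-01] [-1.04402192  0.21388055 -0.12664047]
[[ 0.287 -0.924 -0.252  0.483]
 [ 0.958  0.277  0.075 -0.02 ]
 [ 0.    -0.263  0.965  0.274]
 [ 0.     0.     0.     1.   ]] 65.70646984690485 280.550020469025 209.79791239893075
```

View pics/w1.png

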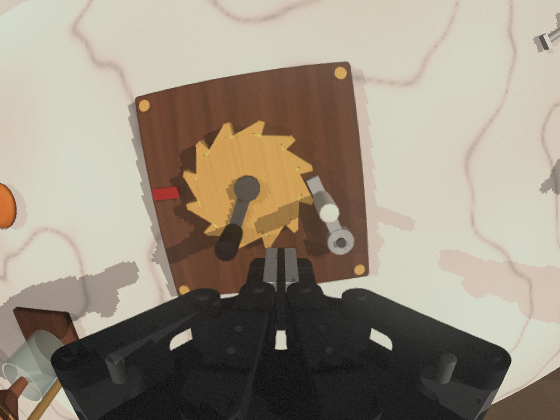

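The wrist view shows hub (247,187), white knob top (329,213), black knob top about (226,249), red bar centre (166,193) and pawl pivot (341,241). I'll check these against the top-view estimates.

```bash
cat >> h.py <<'E'
def wr(u,v,z,i=None):
    i=i or bot.camera_info("wrist");P=i["pose"];f=210/np.tan(np.radians(i["vertical_fov"]/2))
    x,y=u-i["cx"],v-i["cy"];r=np.hypot(x,y);t=r/f
    d=P[:3,:3]@np.array([np.sin(t)*x/r,-np.sin(t)*y/r,-np.cos(t)]);o=P[:3,3]
    return o+d*(z-o[2])/d[2]
E
python3 - <<'E'
from h import *
H=wr(247,187,.034)
for k,u,v,z in [("hub",247,187,.034),("wk",329,213,.07),("bk",226,249,.07),("red",166,193,.012),("piv",341,241,.027)]:
    p=wr(u,v,z);d=(p-H)[:2];print(k,p.round(4),np.hypot(*d).round(4),np.arctan2(d[1],d[0]).round(3))
E
```

```text
hub [ 0.5213 -0.0574  0.034 ] 0.0 0.0
wk [ 0.5474 -0.0055  0.07  ] 0.058 1.104
bk [ 0.5522 -0.079   0.07  ] 0.0377 -0.612
red [ 0.5089 -0.13    0.012 ] 0.0737 -1.74
piv [0.5872 0.0012 0.027 ] 0.0881 0.727
```

Emit:
{"name": "step_arm", "arguments": {
  "targets": "-1 0 0 -0.06 0 0 0;-1 0 0 -0.12 0 0 0;-1 0 0 -0.16 0 0 0;-1 0 0 -0.177 0 0 0;-1 0 0 -0.177 0 0 0"
}}

```text
clock: 2.23
eef_pos: [0.5461, -0.0372, 0.0412]
tool_rot: [0.144, 0.99, -0.0, -0.002]
ft_force: [0.1, -0.0, -0.5]
grip_width: -0.0002
grasp_force: 0.0
```

Emit:
{"name": "step_arm", "arguments": {
  "targets": "-1 0 0.012 0 0 0 0;-1 0 0.02 0 0 0 0;-1 0 0.028 0 0 0 0;-1 0 0.036 0 0 0 0;-1 0 0.044 0 0 0 0;-1 0 0.052 0 0 0 0;-1 0 0.06 0 0 0 0;-1 0 0.068 0 0 0 0;-1 0 0.074 0 0 0 0;-1 0 0.078 0 0 0 0"
}}

```text
clock: 3.07
eef_pos: [0.5487, 0.0009, 0.0429]
tool_rot: [0.145, 0.989, 0.0, 0.0]
ft_force: [-0.3, -1.7, 0.6]
grip_width: -0.0001
grasp_force: 0.7
```

Run:
```python
from h import *
import cv2
o=bot.get_obs();print(o["clock"],o["eef_pos"],o["ft_force"])
cv2.imwrite("pics/w2.png",bot.camera("wrist")[:,:,::-1])
```

```text
3.0667 [0.54874676 0.0008926  0.04285837] [-0.3028066  -1.68273154  0.63018502]
```

View pics/w2.png

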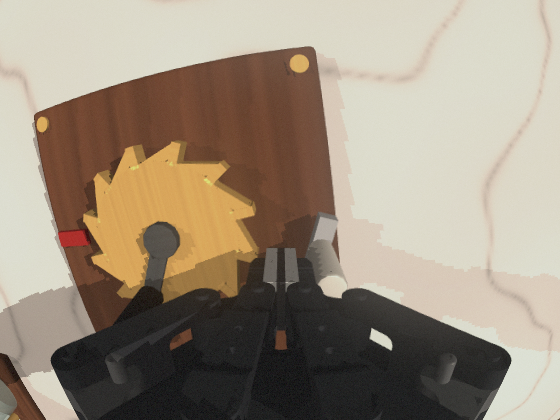

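The pawl nose, now near (325,225), is well off the teeth and the white knob sits to the right of the fingers. I'll back off, rise, move behind the black knob turning the tool, and look again.

Emit:
{"name": "step_arm", "arguments": {
  "targets": "-1 0 -0.02 0 0 0 0;-1 0 -0.03 0.03 0 0 0;-1 0 -0.04 0.1 0 0 0;-1 0 -0.05 0.16 0 0 -0.1;-1 0.02 -0.08 0.175 0 0 -0.2;-1 0.05 -0.105 0.175 0 0 -0.35;-1 0.05 -0.105 0.175 0 0 -0.43;-1 0.05 -0.105 0.175 0 0 -0.43;-1 0.05 -0.105 0.175 0 0 -0.43"
}}

```text
clock: 3.87
eef_pos: [0.5727, -0.0525, 0.1298]
tool_rot: [0.309, 0.951, 0.0, -0.001]
ft_force: [-0.3, -0.0, -0.9]
grip_width: 0.0
grasp_force: 0.0
```

Run:
```python
from h import *
import cv2
o=bot.get_obs();print(o["clock"],o["eef_pos"],o["tool_rot"],o["ft_force"])
import pickle;pickle.dump(bot.camera_info("wrist"),open("w3.pkl","wb"))
cv2.imwrite("pics/w3.png",bot.camera("wrist")[:,:,::-1])
```

```text
3.8667 [ 0.57270321 -0.05246646  0.12977873] [ 3.08626593e-01  9.51182946e-01  4.28787243e-05 -7.91635020e-04] [-0.33695654 -0.03972781 -0.92289059]
```

View pics/w3.png

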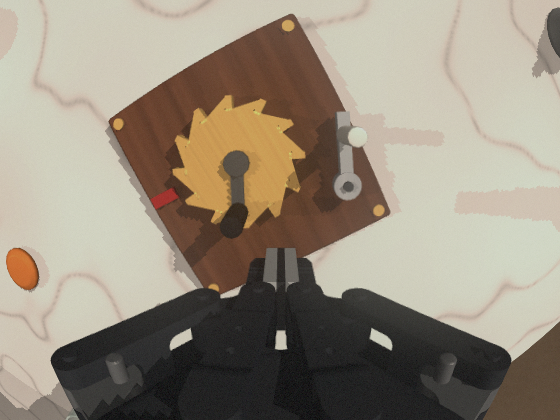

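Pawl is now well out: white knob top (357,136), pivot (348,186). Hub (236,163), red bar centre (164,198), black knob top about (233,221).

Run:
```python
from h import *
import pickle;i=pickle.load(open("w3.pkl","rb"))
H=wr(236,163,.034,i)
for k,u,v,z in [("hub",236,163,.034),("wk",357,136,.07),("bk",233,221,.07),("red",164,198,.012),("piv",348,186,.027)]:
    p=wr(u,v,z,i);d=(p-H)[:2];print(k,p.round(4),np.hypot(*d).round(4),np.arctan2(d[1],d[0]).round(3))
w=wr(357,136,.07,i);d=(w-wr(348,186,.027,i))[:2];print("pawl",-2.985-np.arctan2(d[1],d[0])+2*np.pi)
print("s",np.dot(w[:2]-[.5487,.0009],[.287,.958]))
H=np.array([.522,-.058]);c=np.array([.5727,-.0525])
for s,f in[(35,-.62),(24,-.62)]+[(24,-.62-k*.115) for k in range(1,11)]:
    p=H+.038*np.array([np.cos(f),np.sin(f)])+s/1e3*np.array([-np.sin(f),np.cos(f)])
    print(s,round(f,3),((p-c)/.5).round(3),round((f+.62)/(np.pi/4),3))
```

```text
hub [ 0.5221 -0.058   0.034 ] 0.0 0.0
wk [0.552  0.0206 0.07  ] 0.0841 1.208
bk [ 0.5505 -0.0764  0.07  ] 0.0338 -0.575
red [ 0.5081 -0.1308  0.012 ] 0.0742 -1.761
piv [5.875e-01 4.000e-04 2.700e-02] 0.0876 0.729
pawl 0.6742343252199285
s 0.019785462526709104
35 -0.62 [0.001 0.002] 0.0
24 -0.62 [-0.012 -0.016] 0.0
24 -0.735 [-0.013 -0.026] -0.146
24 -0.85 [-0.015 -0.036] -0.293
24 -0.965 [-0.019 -0.046] -0.439
24 -1.08 [-0.023 -0.055] -0.586
24 -1.195 [-0.029 -0.064] -0.732
24 -1.31 [-0.035 -0.072] -0.879
24 -1.425 [-0.043 -0.079] -1.025
24 -1.54 [-0.051 -0.085] -1.171
24 -1.655 [-0.06  -0.091] -1.318
24 -1.77 [-0.069 -0.095] -1.464
```

Pawl is at about 0.67 rad, well clear. Now I'll descend and push the black knob along its arc.

Emit:
{"name": "step_arm", "arguments": {
  "targets": "-1 0 0 -0.06 0 0 0;-1 0 0 -0.12 0 0 0;-1 0 0 -0.16 0 0 0;-1 0 0 -0.176 0 0 0;-1 0 0 -0.176 0 0 0"
}}

```text
clock: 4.33
eef_pos: [0.5707, -0.0515, 0.0397]
tool_rot: [0.308, 0.951, -0.001, -0.003]
ft_force: [-0.4, -0.1, -1.0]
grip_width: -0.0001
grasp_force: 0.0
```

Emit:
{"name": "step_arm", "arguments": {
  "targets": "-1 -0.006 -0.008 0 0 0 0;-1 -0.012 -0.016 0 0 0 0;-1 -0.013 -0.026 0 0 0 -0.146;-1 -0.015 -0.036 0 0 0 -0.293;-1 -0.019 -0.046 0 0 0 -0.439;-1 -0.023 -0.055 0 0 0 -0.586;-1 -0.029 -0.064 0 0 0 -0.732;-1 -0.035 -0.072 0 0 0 -0.879;-1 -0.035 -0.072 0 0 0 -0.879"
}}

```text
clock: 5.08
eef_pos: [0.5568, -0.0889, 0.0444]
tool_rot: [0.614, 0.79, 0.001, 0.002]
ft_force: [0.5, -0.2, 0.5]
grip_width: 0.0004
grasp_force: 0.1
```

Run:
```python
from h import *
import cv2
o=bot.get_obs();print(o["clock"],o["eef_pos"],o["tool_rot"],o["ft_force"],o["joint_pos"][5])
a=bot.camera("top")[165:265,260:360,::-1];cv2.imwrite("pics/t4.png",np.clip(cv2.resize(a,(500,500),interpolation=cv2.INTER_CUBIC)*1.7,0,255).astype(np.uint8))
b=bot.camera("wrist")[:,:,::-1];cv2.imwrite("pics/w4.png",b)
```

```text
5.0833 [ 0.55683267 -0.08893055  0.04435422] [0.61368334 0.7895501  0.000944   0.00158723] [ 0.45446362 -0.24470524  0.52811969] 1.1629989293037342
```

View pics/w4.png

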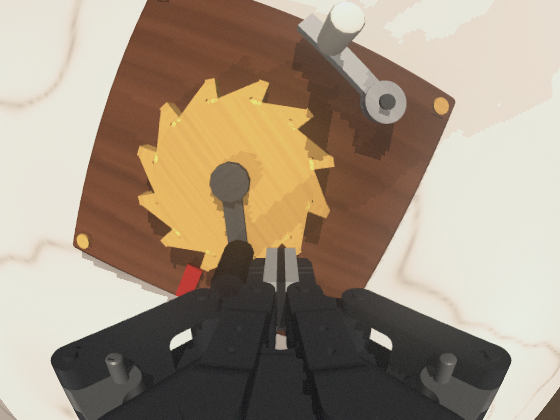

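The knob is being carried round cleanly, with crank knob base near (237,250) and the red bar near (188,281). I'll continue to about 0.18 rad short of the mark and then measure.

Emit:
{"name": "step_arm", "arguments": {
  "targets": "-1 -0.004 -0.0035 0 0 0 -0.073;-1 -0.008 -0.007 0 0 0 -0.146;-1 -0.012 -0.01 0 0 0 -0.219;-1 -0.016 -0.013 0 0 0 -0.293;-1 -0.0205 -0.016 0 0 0 -0.366;-1 -0.025 -0.019 0 0 0 -0.439;-1 -0.025 -0.019 0 0 0 -0.439;-1 -0.025 -0.019 0 0 0 -0.439"
}}

```text
clock: 5.85
eef_pos: [0.5446, -0.0978, 0.0434]
tool_rot: [0.738, 0.675, 0.001, 0.001]
ft_force: [1.8, -1.0, 2.1]
grip_width: 0.0001
grasp_force: 0.9
```

Run:
```python
from h import *
import cv2,pickle
o=bot.get_obs();print(o["clock"],o["eef_pos"],o["tool_rot"],o["ft_force"])
pickle.dump(bot.camera_info("wrist"),open("w5.pkl","wb"))
b=bot.camera("wrist")[140:340,120:340,::-1];cv2.imwrite("pics/w5.png",cv2.resize(b,(660,600),interpolation=cv2.INTER_CUBIC))
```

```text
5.85 [ 0.54456957 -0.09782955  0.04335308] [7.38175052e-01 6.74607743e-01 6.97124901e-04 1.22481365e-03] [ 1.8110551  -0.99395182  2.05695189]
```

View pics/w5.png

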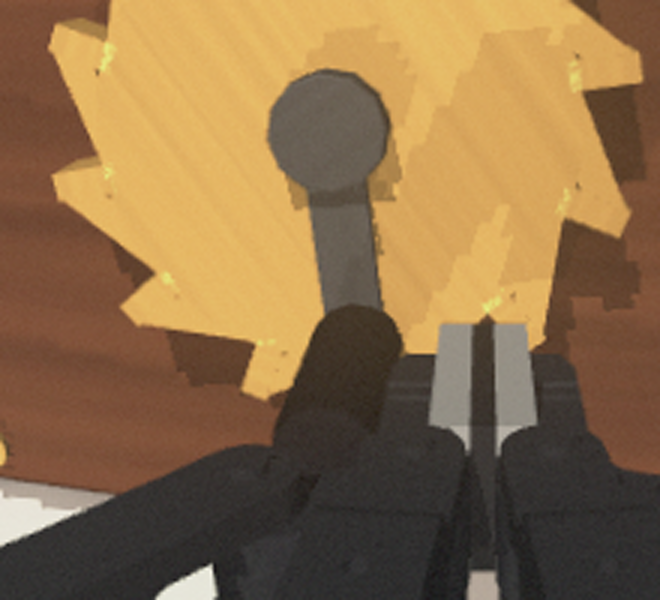

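Crop (3x, offset 120,140): hub centre (328,130), crank bar centreline through (354,305); knob top about (322,440), touching the left finger.

Run:
```python
from h import *
import pickle;i=pickle.load(open("w5.pkl","rb"))
g=lambda u,v,z:wr(120+(u-1)/3,140+(v-1)/3,z,i)
h=g(328,130,.034);b=g(354,305,.032);k=g(322,440,.07)
print(h,b,k)
for q in(b,k):
    d=(q-h)[:2];print(np.hypot(*d),np.arctan2(d[1],d[0]))
f=np.array([.5446,-.0978]);print("by contact")
H=np.array([.522,-.058])
r=f-H;R=np.hypot(*r);print(R,np.arctan2(r[1],r[0])-np.arctan2(np.sqrt(R*R-.038**2),.038))
```

```text
[ 0.52269524 -0.058161    0.034     ] [ 0.52279847 -0.08880011  0.032     ] [ 0.52223986 -0.09402258  0.07      ]
0.03063928713044848 -1.5674269748929432
0.03586447130213334 -1.5834939761408036
by contact
0.045768985131855365 -1.6455887437891832
```

Wheel knob is at about -1.575 rad and the mark at about -1.76. I'll push 0.15 rad more, then back off, rise and measure.

Emit:
{"name": "step_arm", "arguments": {
  "targets": "-1 -0.003 -0.0015 0 0 0 -0.05;-1 -0.006 -0.003 0 0 0 -0.1;-1 -0.009 -0.004 0 0 0 -0.145;-1 -0.0124 -0.0053 0 0 0 -0.191;-1 -0.0124 -0.0053 0 0 0 -0.191;-1 -0.0124 -0.0053 0 0 0 -0.191"
}}

```text
clock: 6.4
eef_pos: [0.5376, -0.1002, 0.0426]
tool_rot: [0.787, 0.617, 0.0, 0.0]
ft_force: [2.0, -0.5, 1.1]
grip_width: 0.0001
grasp_force: 0.9
```

Emit:
{"name": "step_arm", "arguments": {
  "targets": "-1 0.012 -0.003 0 0 0 0;-1 0.03 -0.007 0 0 0 0;-1 0.04 -0.01 0.04 0 0 0;-1 0.04 -0.01 0.1 0 0 0;-1 0.05 -0.01 0.17 0 0 0;-1 0.08 -0.01 0.2 0 0 0;-1 0.1 -0.01 0.2 0 0 0;-1 0.1 -0.01 0.2 0 0 0;-1 0.1 -0.01 0.2 0 0 0"
}}

```text
clock: 7.15
eef_pos: [0.5866, -0.1048, 0.1413]
tool_rot: [0.787, 0.617, -0.001, -0.001]
ft_force: [-0.5, -0.0, 0.6]
grip_width: -0.0001
grasp_force: 0.0
```

Run:
```python
from h import *
import cv2,pickle
o=bot.get_obs();print(o["clock"],o["eef_pos"],o["tool_rot"],o["ft_force"])
pickle.dump(bot.camera_info("wrist"),open("w6.pkl","wb"))
b=bot.camera("wrist")[:,:,::-1];cv2.imwrite("pics/w6.png",cv2.resize(b[60:260,120:380],(780,600),interpolation=cv2.INTER_CUBIC))
```

```text
7.15 [ 0.58657363 -0.10481371  0.14133077] [ 7.87229703e-01  6.16658690e-01 -7.46835384e-04 -9.46833497e-04] [-0.48829869 -0.04744249  0.55131026]
```

View pics/w6.png

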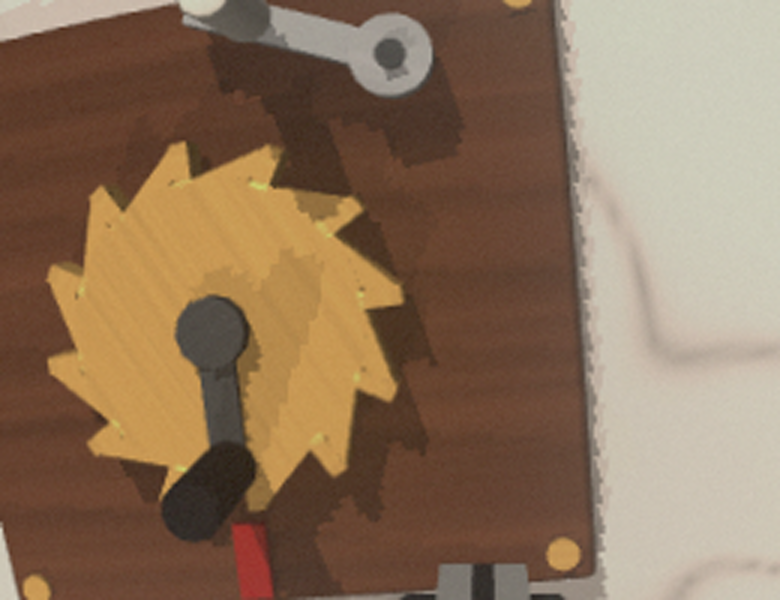

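Crop (3x, offset 120,60): hub (211,332), crank bar by the knob (227,438), knob top centre (190,512), red bar centre (253,561) with its axis running (249,524) to (257,598).

Run:
```python
from h import *
import pickle;i=pickle.load(open("w6.pkl","rb"))
g=lambda u,v,z:wr(120+(u-1)/3,60+(v-1)/3,z,i)
h=g(211,332,.034);print(h)
for n,u,v,z in[("bar",227,438,.032),("knob",190,512,.07),("red",253,561,.012),("r1",249,524,.012),("r2",257,598,.012)]:
    p=g(u,v,z);d=(p-h)[:2];print(n,p.round(4),np.hypot(*d).round(4),np.arctan2(d[1],d[0]).round(3))
```

```text
[ 0.52297351 -0.05839899  0.034     ]
bar [ 0.518  -0.0877  0.032 ] 0.0297 -1.739
knob [ 0.5159 -0.0958  0.07  ] 0.0381 -1.757
red [ 0.5071 -0.1303  0.012 ] 0.0737 -1.788
r1 [ 0.5096 -0.1186  0.012 ] 0.0617 -1.789
r2 [ 0.5043 -0.1424  0.012 ] 0.0861 -1.789
```

Knob is at about -1.75 and the mark at -1.788 in the same picture, leaving about 0.037 rad (1.4 mm). I'll go back to the contact pose and nudge that much.

Emit:
{"name": "step_arm", "arguments": {
  "targets": "-1 -0.05 0 0 0 0 0;-1 -0.055 0 -0.06 0 0 0;-1 -0.055 0 -0.13 0 0 0;-1 -0.06 0 -0.19 0 0 0;-1 -0.06 0 -0.2 0 0 0;-1 -0.075 0.003 -0.2 0 0 0;-1 -0.088 0.007 -0.2 0 0 0;-1 -0.096 0.009 -0.2 0 0 0;-1 -0.1 0.01 -0.2 0 0 0;-1 -0.1 0.01 -0.2 0 0 0"
}}

```text
clock: 8.03
eef_pos: [0.5379, -0.1002, 0.0441]
tool_rot: [0.788, 0.616, 0.001, 0.001]
ft_force: [1.0, -0.1, -0.2]
grip_width: -0.0
grasp_force: 0.0
```

Emit:
{"name": "step_arm", "arguments": {
  "targets": "-1 -0.001 -0.0004 0 0 0 -0.016;-1 -0.002 -0.0008 0 0 0 -0.032;-1 -0.0031 -0.0011 0 0 0 -0.047;-1 -0.0031 -0.0011 0 0 0 -0.047;-1 -0.0031 -0.0011 0 0 0 -0.047;-1 -0.0031 -0.0011 0 0 0 -0.047"
}}

```text
clock: 8.53
eef_pos: [0.5362, -0.1009, 0.0426]
tool_rot: [0.799, 0.602, 0.0, 0.001]
ft_force: [0.6, -1.1, 1.8]
grip_width: -0.0002
grasp_force: 0.9
```

Emit:
{"name": "step_arm", "arguments": {
  "targets": "-1 0.012 -0.003 0 0 0 0;-1 0.03 -0.007 0 0 0 0;-1 0.04 -0.01 0.04 0 0 0;-1 0.04 -0.01 0.1 0 0 0;-1 0.05 -0.01 0.17 0 0 0;-1 0.08 -0.01 0.2 0 0 0;-1 0.1 -0.01 0.2 0 0 0;-1 0.1 -0.01 0.2 0 0 0;-1 0.1 -0.01 0.2 0 0 0;-1 0.1 -0.01 0.2 0 0 0"
}}

```text
clock: 9.37
eef_pos: [0.5839, -0.1055, 0.1406]
tool_rot: [0.799, 0.602, -0.001, -0.002]
ft_force: [0.0, -0.7, 0.5]
grip_width: 0.0002
grasp_force: 0.0
```

Run:
```python
from h import *
import cv2,pickle
o=bot.get_obs();print(o["clock"],o["eef_pos"],o["tool_rot"],o["ft_force"])
pickle.dump(bot.camera_info("wrist"),open("w7.pkl","wb"))
b=bot.camera("wrist")[:,:,::-1];cv2.imwrite("pics/w7.png",cv2.resize(b[60:260,120:380],(780,600),interpolation=cv2.INTER_CUBIC))
```

```text
9.3667 [ 0.58389989 -0.10547153  0.14059735] [ 0.79880083  0.60159177 -0.00147807 -0.00154611] [ 0.04953804 -0.73641756  0.50957297]
```

View pics/w7.png

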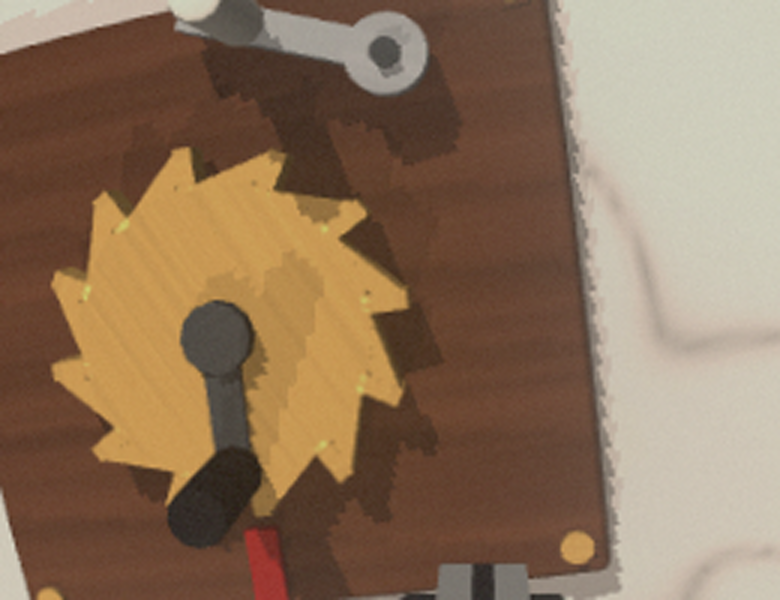

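Hub (217,338), crank bar near knob (232,445), knob top (196,518), red bar axis (261,530) to (270,598).

Run:
```python
from h import *
import pickle;i=pickle.load(open("w7.pkl","rb"))
g=lambda u,v,z:wr(120+(u-1)/3,60+(v-1)/3,z,i)
h=g(217,338,.034);print(h)
for n,u,v,z in[("bar",232,445,.032),("knob",196,518,.07),("r1",261,530,.012),("r2",270,598,.012)]:
    p=g(u,v,z);d=(p-h)[:2];print(n,p.round(4),np.hypot(*d).round(4),np.arctan2(d[1],d[0]).round(3))
```

```text
[ 0.52319548 -0.05866375  0.034     ]
bar [ 0.5167 -0.0879  0.032 ] 0.0299 -1.788
knob [ 0.5147 -0.0955  0.07  ] 0.0378 -1.798
r1 [ 0.5094 -0.119   0.012 ] 0.0619 -1.795
r2 [ 0.5043 -0.1408  0.012 ] 0.0843 -1.797
```

Knob and mark agree within about 0.01 rad, the pawl is well out and the arm is clear.

```bash
python3 -c "
from workcell import bot
print(bot.job_done())"
```

```text
the job is handed in; nothing more can be done
None
```

I swung the pawl out to about 0.67 rad and left it there, then turned the wheel backwards until the black knob stood within about 0.01 rad of the red mark, never touched the bell, watch case or key, and handed the job in at about 9.4 s with the arm clear (no verdict was returned).

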